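# Set up the connecting-rod fixture and hold its spring plunger back

### The arm

A 6-joint arm with a two-finger parallel gripper is mounted at the origin on the work surface. World frame = base frame: x ahead of the robot, y to its left, z up, the work surface at z = 0. Lengths are in m, angles in degrees, forces in N, time in s.
With the tool pointing down it reaches from about 0.4 to 0.825 m from the base axis. Payload 7 kg.
Tool frame: the origin (TCP) lies between the finger pads; the fingertips stand 14 mm ahead of it and the grasp point (between the pads) lies 5 mm behind it; z points along the fingers, y is the line along which they close (so a half turn about z gives the same grasp; the last joint's range is limited). The gripper opens to 88 mm and grips with 3 to 60 N. Pads are 19 mm wide; open, the fingers measure 130 mm over their backs; the gripper's body (78 mm by 193 mm) begins 47 mm behind the grasp point.
Start: joints at [-48.409, 20.546, 0.682, 0, -70.136, -16.507], TCP at [0.286, -0.611, 0.241] pointing down, gripper open.
Joint ranges: [-176.03, 176.03], [-82.01, 121.73], [-58.28, 71.71], [-173.87, 95.51], [-174.79, -0.11], [-173.66, 173.66]. Speed limits (degrees/s): [136.94, 136.94, 172.46, 180, 180, 180].

### API

Orientations are given as [roll, pitch, yaw] about the fixed x, y, z axes, in that order (R = Rz(yaw) Ry(pitch) Rx(roll)).
In Python, from plant import status, cams, job gives the robot as it stands. The module is installed in compiled form; this text tells all that it offers.
- The arm moves only by the tool step_arm, never from a script. Its arguments are lists of equal length, an entry for each row: "xyz": the shift along the tool's x, y, z each as a share of 20 cm, from -1 to 1, a list of three; "yaw": the turn about the tool's z as a share of 360 degrees, from -1 to 1; "claw": the closure, from -1 (fully open) to 1 (shut). A call has 1 to 20 rows; each row is the pose to reach, as a shift and turn from the pose commanded when the call began, along the tool's axes at that moment, turning the shorter way round; what a row does not reach only later rows make up. A row lasts 1/12 s, in which the tool goes at most 41.7 mm and 7.16 degrees, less where a joint would pass 70% of its speed; a pose out of reach is approached as far as the arm can. A call with a number of a shift or a turn outside -1 to 1 is refused whole. A call with a gripper value outside its range is refused whole. The fingers move at their own pace and stop on an object; "grip_force" is the grip in N (left out, the last holds). Time passes only in rows, so rows that repeat a pose let the fingers close. It gives the time, the measured TCP pose, the force, the opening and the grip force at its end, in the units of the state.
- status.get_state(): the state, without advancing time (a new reading comes with each control period).
- cams.capture(name): name is "scene" or "top" or "wrist"; returns (picture, depth): 480x640x3 uint8, blue, green, red; 480x640 float32, m along the optical axis (not along the pixel's ray), 0 where there is no reading.
- cams.calibration(name): a dict with "mtx" (3x3 intrinsics, pixels), "camera_from_world" (4x4, takes a point from world to camera coordinates); the wrist camera has in their place "T_tool_cam" (4x4, takes a point from camera to tool coordinates, whose origin is the TCP and whose axes are the flange's). Camera axes: x right, y down, z forward; pixel columns grow to the right and rows downward; lengths in m; the calibration is good to about 2 mm. A picture is of the moment at which its call begins: read the wrist's pose just before it. calibration takes no time and is no camera call.
- job.close_job(): hands the job in; it is judged then, once.
The state is a dict: "time_s": time; "joints": joint angles; "qd": joint speeds; "joint_torque": joint torques, N m; "tcp_pos": TCP position; "eef_rot": TCP orientation; "contact_force": force on the tool from outside, world axes, zero at the start; "moment": the same for the moment, N m; "gripper_width": finger opening in m; "gripper_force": force on a finger pad.
Only numpy, scipy, OpenCV 4.12 (cv2) and the standard library are available. Lean on these libraries where they do the work, as an engineer would, in place of code of your own. Each camera call takes 0.05 s, during which the arm holds its last target. There are 200 camera calls.

### The job

Get the connecting-rod fixture ready for me: take the two steel plugs out of the wooden rack and drop the thick one into the bore at the end away from the spring plunger and the thin one into the bore next to the plunger, each fully home and let go. Then pull the blue plunger slide back by its black cross handle until the yellow pointer is level with the white line of the red marker, and keep holding it there: finish with the handle still held against the spring, so that I can lay the rod over the plugs. Leave the brass plug in the rack, and everything else on the bench, where it is.

Things in the scene. Friction and masses are not known exactly. Their poses are not given: they have to be found in the camera images.
- fixture: The rod fixture: bright steel plate 350 x 120 x 30 mm, flat on the bench and screwed down; origin at the centre of its underside. x: along the plate, in the direction in which the slide is pulled; y across; z up. On its centre line two blind bores, 17.5 mm wide, 26.5 mm deep, 2 mm chamfer, 120 mm apart; the blue sprung slide is on the +x half.
- big_bore (a point): Centre of the mouth, on the plate's top (30 mm above the bench), of the bore for the thick plug, at the end away from the plunger; fixture x = -125 mm. Frame as the fixture's.
- small_bore (a point): Centre of the mouth, on the plate's top, of the bore for the thin plug; fixture x = -5 mm. The resting plunger's nose (12 mm diameter, axis 16 mm above the plate) ends 15 mm from the bore's centre on its +x side, so the fingers best stand either side of the plug in y.
- rack: Wooden rack fixed on the bench, 85 x 220 x 40 mm, origin at the centre of its underside; three holes 18 mm wide in a row along its y, 68 mm apart, with one plug upright in each: thick steel, thin steel and brass, in any order.
- big_plug_mid (a point): Thick steel plug (0.3 to 0.45 kg): point on its axis, halfway up its post (38 mm diameter, 44 mm tall), where it is gripped. Under the post a collar 50 mm wide, 5 mm thick, which rests on the rack or plate, its underside 27 mm below this point; then a shank 16 mm wide, 24 mm long, foot tapered to 12 mm over 4 mm, ending 51 mm below this point. z: its axis, up.
- small_plug_mid (a point): Thin steel plug (0.12 to 0.19 kg): point on its axis, halfway up its post (20 mm diameter, 44 mm tall); collar 28 mm wide; collar, shank and heights otherwise as for the thick plug. z: its axis, up.
- big_plug: The thick steel plug again; origin at the foot of its shank, on the axis.
- small_plug: The thin steel plug again; origin at the foot of its shank, on the axis.
- handle (a point): Middle of the slide's black cross handle: level round bar, 14 mm diameter, 96 mm long along the fixture's y, 60 mm above the plate (90 mm above the bench), on a 12 mm stem at its middle; slide's top 34 mm below the bar's centre. Frame as the fixture's: pull along +x. Its spring draws it back: 5 N at rest, 11 N at 30 mm; hard stop at 45 mm.
- slide: The blue slide with plunger, handle and pointer (one piece). Origin at the fixture's origin when at rest; it moves only along the fixture's x.
- pointer (a point): Tip of the yellow pointer on the slide's +y side; it moves with the slide along the fixture's x, and starts 20 to 38 mm short of the mark.
- mark (a point): End, next to the pointer, of the white line across the red marker (12 mm wide) clamped on the scale bar beside the slide; it does not move. Frame as the fixture's: pointer and mark are level when at the same place along x (they pass 1 to 2 mm apart in y).
- brass_plug_mid (a point): Bystander: the brass plug in the rack, post 28 mm in diameter, otherwise as the steel ones; point halfway up its post.
- rod_mid (a point): Bystander: the dark steel connecting rod lying on the bench, 165 mm long, 20 mm thick; point in the middle of its beam.
- piston_mid (a point): Bystander: an aluminium piston standing on the bench, 74 mm in diameter, 58 mm tall; point at its centre.
- wrist_pin_mid (a point): Bystander: a steel wrist pin (tube) standing on the bench, 20 mm in diameter, 55 mm tall; point at its centre.
- spanner_grip (a point): Bystander: a spanner lying on the bench, 200 mm long; point on its shank.
- tape_mid (a point): Bystander: a yellow roll of tape lying on the bench, 100 mm in diameter, 24 mm high; point at its centre.
- oil_can_mid (a point): Bystander: a closed blue can with a white label band, 58 mm in diameter, 170 mm tall; point at its centre.
Things that resemble listed ones, but are neither listed nor needed, are in the scene too. What is shaped like the small_plug but green is not meant.

How it is judged:
By the outcome, as a careful person would: the job done as asked, in the order asked, and still so for the second after the job is handed in, while the arm keeps its last pose, push and grip.
It also fails if it takes over 67 s, if anything falls off the work surface, if the arm or the gripper's body presses on something with over 40 N, if the wrist force passes 120 N, or if a joint passes its speed limit or range.

## Working session

There is one attempt and no reset: what is moved stays moved. The work goes in short steps, Python scripts to look and compute and a tool call to move; the robot and the scene stay as the last step left them, time stands still between calls to the robot, and variables do not carry over. Pictures are saved under pics/ and viewed, at most 10 in all, crops included, and the job is handed in when it is done.

Besides the shell and the picture viewer there is one more tool, called after "Request:" in YAML: its name, and indented under it one key for each argument. step_arm: Moves the arm, as the interface text tells. Shift numbers are shares of 20 cm and turn numbers shares of 360 degrees, none past 1 either way. Its arguments: {"type":"object","properties":{"xyz":{"type":"array"},"yaw":{"type":"array"},"claw":{"type":"array"},"grip_force":{"type":"number"}},"required":["xyz","yaw","claw"]}

```bash
mkdir -p pics; cat > h.py <<'E'
import numpy as np, cv2
from plant import status, cams
from scipy.spatial.transform import Rotation as R
def T_wc(name):
    c=cams.calibration(name)
    if name!='wrist': return c['mtx'],np.linalg.inv(c['camera_from_world'])
    s=status.get_state(); T=np.eye(4); T[:3,:3]=R.from_euler('xyz',s['eef_rot'],degrees=True).as_matrix(); T[:3,3]=s['tcp_pos']
    return c['mtx'],T@c['T_tool_cam']
def grab(name):
    K,T=T_wc(name); p,d=cams.capture(name); return K,T,p,d
def cloud(K,T,d):
    v,u=np.mgrid[:480,:640]; P=np.stack([(u-K[0,2])/K[0,0]*d,(v-K[1,2])/K[1,1]*d,d],-1)
    W=P@T[:3,:3].T+T[:3,3]; W[d<=0]=np.nan; return W
def ray(K,T,u,v,z):
    r=T[:3,:3]@np.linalg.solve(K,[u,v,1]); return T[:3,3]+r*(z-T[2,3])/r[2]
E
python3 - <<'E'
from h import *
s=status.get_state(); print({k:np.round(v,3) for k,v in s.items()})
for n in ['top','scene']:
    K,T,p,d=grab(n); cv2.imwrite(f'pics/{n}1.png',p); np.savez(f'{n}1.npz',K=K,T=T,p=p,d=d); print(n,T.round(3).tolist(),K[0,0])
print(cams.calibration('wrist'))
E
```

```text
{'time_s': np.float64(0.0), 'joints': array([-4.8410e+01,  2.0591e+01,  6.3300e-01, -1.9000e-02, -7.0134e+01,
       -1.6508e+01]), 'qd': array([ 0.078,  0.053, -0.057, -0.052, -0.036,  0.152]), 'joint_torque': array([ 0.0000e+00, -5.8272e+01,  2.9306e+01,  6.9970e+00,  7.0000e-03,
       -0.0000e+00]), 'tcp_pos': array([ 0.286, -0.611,  0.24 ]), 'eef_rot': array([ 1.79906e+02, -9.00000e-03, -1.54924e+02]), 'contact_force': array([ 0.622, -0.432, -0.184]), 'moment': array([-0.005,  0.047, -0.042]), 'gripper_force': np.float64(0.0), 'gripper_width': np.float64(0.087)}
top [[-0.026, -0.997, 0.073, 0.442], [-1.0, 0.027, 0.009, -0.045], [-0.011, -0.072, -0.997, 1.313], [0.0, 0.0, 0.0, 1.0]] 436.4405607753758
scene [[-0.587, 0.607, -0.536, 1.134], [0.81, 0.448, -0.379, 0.421], [0.01, -0.657, -0.754, 0.924], [0.0, 0.0, 0.0, 1.0]] 510.2263691814378
{'mtx': array([[346.92878181,   0.        , 317.54293593],
       [  0.        , 346.92878181, 237.68200621],
       [  0.        ,   0.        ,   1.        ]]), 'T_tool_cam': array([[ 6.23679461e-05, -9.68765577e-01, -2.47978331e-01,
         6.72568796e-02],
       [ 9.99999927e-01, -3.27688519e-05,  3.79522183e-04,
        -9.83874648e-04],
       [-3.75793992e-04, -2.47978336e-01,  9.68765505e-01,
        -1.43992843e-01],
       [ 0.00000000e+00,  0.00000000e+00,  0.00000000e+00,
         1.00000000e+00]])}
```

View pics/top1.png

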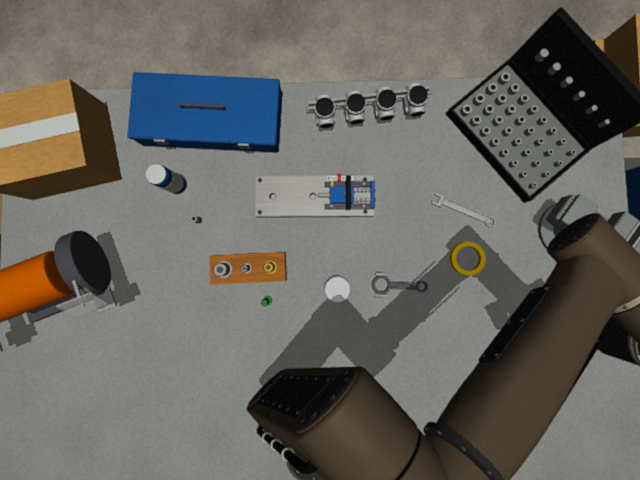

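View pics/scene1.png

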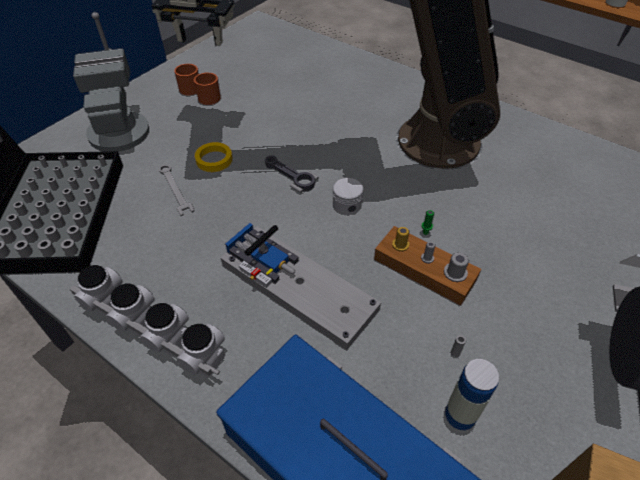

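The top view shows the thick plug at (222,269), the thin one at (247,268) and the brass at (269,267). The bores are at (272,196) and (312,196), the handle at (348,193) and the red marker near (339,178). The green decoy at (266,300) is not needed.

```bash
python3 - <<'E'
from h import *
f=np.load('top1.npz'); K,T,p,d=[f[k] for k in 'KTpd']
W=cloud(K,T,d)
for n,u,v,z in [('big',222,268.5,.089),('small',246.5,268,.089),('brass',269.5,267,.089),('bb',272,196,.03),('sb',312,196,.03),('handle',348,193,.09),('mark',339,178,.04)]:
    print(n,ray(K,T,u,v,z).round(4),W[int(v),int(u)].round(4))
# plate mask: z 0.025-0.035, near
m=(abs(W[...,2]-.03)<.006); m[:165]=0; m[225:]=0; m[:,:245]=0; m[:,385:]=0
r=cv2.minAreaRect(W[m][:,:2].astype(np.float32)); print('plate',r)
m=(abs(W[...,2]-.04)<.006); m[:245]=0; m[290:]=0; m[:,:200]=0; m[:,295:]=0
print('rack',cv2.minAreaRect(W[m][:,:2].astype(np.float32)))
m=(abs(W[...,2]-.089)<.006); m[:245]=0; m[290:]=0; m[:,:200]=0; m[:,295:]=0
n,l,st,c=cv2.connectedComponentsWithStats(m.astype(np.uint8))
for i in range(1,n):
    q=W[l==i]; print('top',st[i,4],(q.min(0)+q.max(0))/2,np.ptp(q,0),c[i])
E
```

```text
big [0.4316 0.2541 0.089 ] [0.433  0.2542 0.0887]
small [0.4312 0.1853 0.089 ] [0.4313 0.1867 0.0893]
brass [0.4323 0.1208 0.089 ] [0.4324 0.1223 0.0882]
bb [0.6417 0.1178 0.03  ] [0.6455 0.1209 0.0053]
sb [ 0.6384 -0.001   0.03  ] [ 6.418e-01 -2.000e-04  7.500e-03]
handle [ 0.6349 -0.105   0.09  ] [ 0.6339 -0.1047  0.0964]
mark [ 0.6881 -0.0823  0.04  ] [ 0.6856 -0.0819  0.0534]
plate ((0.6385590434074402, -0.004811421036720276), (0.348929226398468, 0.12104036659002304), 88.3929214477539)
rack ((0.43015849590301514, 0.19411012530326843), (0.08499006181955338, 0.22071754932403564), 1.172258973121643)
top 143 [0.42892526 0.26162996 0.08864923] [0.03657008 0.03769519 0.01057986] [219.53146853 269.62937063]
top 76 [0.43106278 0.1262257  0.08898078] [0.02536398 0.02595836 0.01189118] [267.88157895 267.31578947]
top 39 [0.42997434 0.19263743 0.08880839] [0.0195806  0.01694316 0.01123542] [243.92307692 268.53846154]
```

Request:
step_arm:
  xyz:
    - [-0.97,0.65,0]
    - [-0.97,0.65,0]
    - [-0.97,0.65,0]
    - [-0.97,0.65,0]
    - [-0.97,0.65,0]
    - [-0.97,0.65,0]
    - [-0.97,0.65,0]
    - [-0.97,0.65,0]
    - [-0.97,0.65,0]
    - [-0.97,0.65,0]
    - [-0.97,0.65,0]
  yaw: [-0.18,-0.18,-0.18,-0.18,-0.18,-0.18,-0.18,-0.18,-0.18,-0.18,-0.18]
  claw: [-1,-1,-1,-1,-1,-1,-1,-1,-1,-1,-1]

```text
time_s: 1.02
tcp_pos: [0.4066, -0.4112, 0.2403]
eef_rot: [180.0, 0.0, -90.3]
contact_force: [-0.7, 0.7, -0.3]
gripper_width: 0.0878
gripper_force: 0.0
```

Request:
step_arm:
  xyz:
    - [-1,-0.4,0]
    - [-1,-0.4,0]
    - [-1,-0.4,0]
    - [-1,-0.4,0]
    - [-1,-0.4,0]
    - [-1,-0.4,0]
  yaw: [0,0,0,0,0,0]
  claw: [-1,-1,-1,-1,-1,-1]

```text
time_s: 1.52
tcp_pos: [0.4888, -0.2075, 0.2407]
eef_rot: [-179.9, 0.0, -90.2]
contact_force: [-0.3, -1.1, 0.8]
gripper_width: 0.0877
gripper_force: 0.0
```

Request:
step_arm:
  xyz:
    - [-1,-0.3,0]
    - [-1,-0.3,0]
    - [-1,-0.3,0]
    - [-1,-0.3,0]
    - [-1,-0.3,0]
    - [-1,-0.3,0]
  yaw: [0,0,0,0,0,0]
  claw: [-1,-1,-1,-1,-1,-1]

```text
time_s: 2.02
tcp_pos: [0.5494, -0.0067, 0.2403]
eef_rot: [-180.0, 0.0, -90.2]
contact_force: [-0.4, -1.0, -0.9]
gripper_width: 0.0878
gripper_force: 0.0
```

Request:
step_arm:
  xyz:
    - [-0.75,0,0]
    - [-0.75,0,0]
    - [-0.75,0,0]
    - [-0.75,0,0]
    - [-0.75,0,0]
    - [-0.75,0,0]
    - [-0.75,0,0]
    - [-0.75,0,0]
  yaw: [0,0,0,0,0,0,0,0]
  claw: [-1,-1,-1,-1,-1,-1,-1,-1]

```text
time_s: 2.68
tcp_pos: [0.5478, 0.1374, 0.2405]
eef_rot: [180.0, -0.0, -90.3]
contact_force: [-0.5, 0.5, -0.7]
gripper_width: 0.0878
gripper_force: 0.0
```

```bash
python3 - <<'E'
from h import *
K,T,p,d=grab('wrist'); cv2.imwrite('pics/w1.png',p); np.savez('w1.npz',K=K,T=T,p=p,d=d)
print(status.get_state()['tcp_pos'])
E
```

```text
[0.54785545 0.13724974 0.24053348]
```

View pics/w1.png

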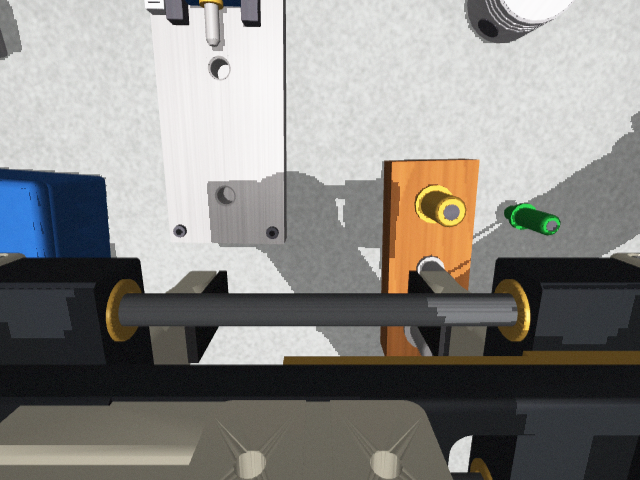

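The wrist view shows the bore mouths at about (219,68) and (226,194). The brass plug is at (450,210), and the gripper hides the thick plug.

```bash
python3 - <<'E'
from h import *
f=np.load('w1.npz'); K,T,p,d=[f[k] for k in 'KTpd']
W=cloud(K,T,d)
g=cv2.cvtColor(p,cv2.COLOR_BGR2GRAY)
for n,u,v,h in [('bb',226.5,194,.03),('sb',219.5,68,.03)]:
    # hole = depth below plate; border pixel ring
    m=np.zeros((480,640),np.uint8); y,x=int(v),int(u); s=slice(y-18,y+18),slice(x-18,x+18)
    m[s]=(W[s][...,2]<.0285)
    uv=np.argwhere(m); (cy,cx),r=cv2.minEnclosingCircle(uv.astype(np.float32))
    print(n,ray(K,T,u,v,h).round(4),(cx,cy,r),ray(K,T,cx,cy,h).round(4))
m=(abs(W[...,2]-.03)<.003); m[260:]=0; m[:,:140]=0; m[:,300:]=0
print('plate',cv2.minAreaRect(W[m][:,:2].astype(np.float32)), np.median(W[m][:,2]))
m=(abs(W[...,2]-.04)<.004); m[260:]=0; m[:,:360]=0; m[:,500:]=0
q=W[m]; print('rack x',q[:,0].min(),q[:,0].max(),'ymin',q[:,1].min(),np.median(q[:,2]))
m=(abs(W[...,2]-.089)<.004); m[260:]=0; m[:,:360]=0; m[:,500:]=0
q=W[m];print('brass',(q.min(0)+q.max(0))/2,np.ptp(q,0))
E
```

```text
bb [0.6403 0.114  0.03  ] (226.2213134765625, 193.7786865234375, 21.71131134033203) [0.6405 0.1138 0.03  ]
sb [ 0.6386 -0.0041  0.03  ] (217.5, 68.5, 23.334623336791992) [ 0.6405 -0.0037  0.03  ]
plate ((0.640856921672821, 0.05211704224348068), (0.22774972021579742, 0.12070926278829575), 88.64373016357422) 0.02982331594836085
rack x 0.38437009709537345 0.4756598337596992 ymin -0.05674032944669867 0.03980846510543115
brass [0.43243782 0.12288816 0.08803628] [0.02807676 0.02677958 0.00604763]
```

Request:
step_arm:
  xyz:
    - [-0.6,0.59,0]
    - [-0.6,0.59,0]
    - [-0.6,0.59,0]
    - [-0.6,0.59,0]
    - [-0.6,0.59,0]
    - [-0.6,0.59,0]
    - [-0.6,0.59,0]
    - [-0.6,0.59,0]
  yaw: [0,0,0,0,0,0,0,0]
  claw: [-1,-1,-1,-1,-1,-1,-1,-1]

```text
time_s: 3.4
tcp_pos: [0.4308, 0.2576, 0.2406]
eef_rot: [-180.0, -0.0, -90.2]
contact_force: [0.0, -0.4, 0.0]
gripper_width: 0.0877
gripper_force: 0.0
```

```bash
cat >> h.py <<'E'
def delta(x,y,z=None,yaw=None):
    s=status.get_state(); Rm=R.from_euler('xyz',s['eef_rot'],degrees=True).as_matrix()
    t=np.array([x,y,s['tcp_pos'][2] if z is None else z])
    print('tcp',s['tcp_pos'].round(4),s['eef_rot'].round(2),'F',s['contact_force'].round(1),'share',(Rm.T@(t-s['tcp_pos'])/.2).round(3),'yaw',None if yaw is None else round(-((yaw-s['eef_rot'][2]+180)%360-180)/360,4))
def tops(W,h=.089,tol=.004,x0=.39,x1=.47,y0=.08,y1=.3):
    m=(abs(W[...,2]-h)<tol)&(W[...,0]>x0)&(W[...,0]<x1)&(W[...,1]>y0)&(W[...,1]<y1)
    n,l,st,c=cv2.connectedComponentsWithStats(m.astype(np.uint8))
    for i in range(1,n):
        if st[i,4]>60:
            q=W[l==i]; print('top',st[i,4],((q.min(0)+q.max(0))/2).round(4),np.ptp(q,0).round(4),c[i].round(1))
E
python3 - <<'E'
from h import *
K,T,p,d=grab('wrist'); cv2.imwrite('pics/w2.png',p); W=cloud(K,T,d); tops(W)
m=(abs(W[...,2]-.04)<.004)&(W[...,0]>.37)&(W[...,0]<.49)&(W[...,1]>.07)
m=cv2.morphologyEx(m.astype(np.uint8),cv2.MORPH_OPEN,np.ones((5,5)))>0
print(cv2.minAreaRect(W[m][:,:2].astype(np.float32)))
delta(.430,.2587,.063)
E
```

```text
top 1056 [0.4322 0.1233 0.0881] [0.0276 0.0273 0.0062] [314.8  60.5]
top 435 [0.4306 0.1907 0.0882] [0.0184 0.0186 0.0063] [317.  149.7]
top 1382 [0.4291 0.2585 0.0881] [0.0372 0.0373 0.0062] [318.7 228.9]
((0.4307030439376831, 0.19090068340301514), (0.08518418669700623, 0.22070331871509552), 1.1205949783325195)
tcp [0.4309 0.2575 0.2405] [ 1.800e+02 -1.000e-02 -9.025e+01] F [-0.9  0.  -0.9] share [-0.006  0.004  0.888] yaw None
```

View pics/w2.png

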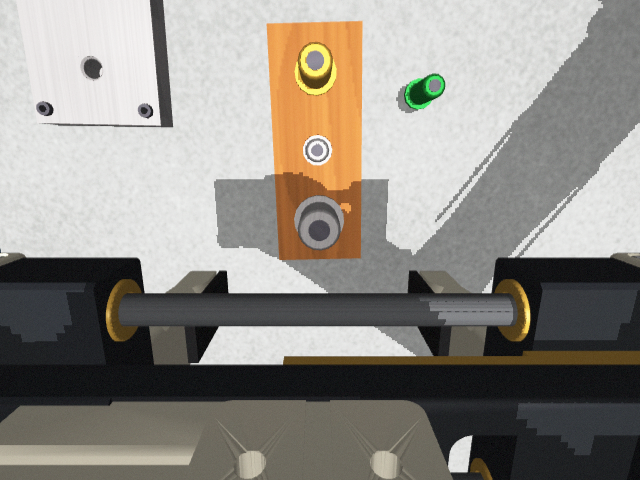

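The view shows the thick plug at (319,229), the thin one at (317,150) and the brass at (315,61). I'll go down on the thick plug, grip it and lift.

Request:
step_arm:
  xyz:
    - [-0.005,0.008,0.2]
    - [-0.005,0.008,0.4]
    - [-0.005,0.008,0.6]
    - [-0.005,0.008,0.7]
    - [-0.005,0.008,0.78]
    - [-0.005,0.008,0.84]
    - [-0.005,0.008,0.885]
    - [-0.005,0.008,0.885]
    - [-0.005,0.008,0.885]
    - [-0.005,0.008,0.885]
    - [-0.005,0.008,0.885]
    - [-0.005,0.008,0.885]
    - [-0.005,0.008,0.885]
    - [-0.005,0.008,0.885]
    - [-0.005,0.008,0.885]
    - [-0.005,0.008,0.885]
    - [-0.005,0.008,0.885]
    - [-0.005,0.008,0.885]
  yaw: [0,0,0,0,0,0,0,0,0,0,0,0,0,0,0,0,0,0]
  claw: [-1,-1,-1,-1,-1,-1,-1,-1,1,1,1,1,1,1,1,1,1,1]
  grip_force: 40

```text
time_s: 4.95
tcp_pos: [0.4287, 0.2598, 0.0637]
eef_rot: [-180.0, 0.0, -90.1]
contact_force: [1.1, -0.1, 1.6]
gripper_width: 0.0373
gripper_force: 40.0
```

Request:
step_arm:
  xyz:
    - [0,0,-0.05]
    - [0,0,-0.15]
    - [0,0,-0.3]
    - [0,0,-0.45]
    - [0,0,-0.45]
    - [0,0,-0.45]
  yaw: [0,0,0,0,0,0]
  claw: [1,1,1,1,1,1]

```text
time_s: 5.45
tcp_pos: [0.4287, 0.2602, 0.1549]
eef_rot: [-179.9, 0.2, -90.1]
contact_force: [-0.3, -0.3, -3.5]
gripper_width: 0.0374
gripper_force: 40.0
```

```bash
python3 - <<'E'
from h import *
delta(.6405,.116,None,-91.5)
E
```

```text
tcp [0.4287 0.2602 0.1549] [-1.7992e+02  1.5000e-01 -9.0130e+01] F [-0.3 -0.3 -3.5] share [ 0.718 -1.061 -0.   ] yaw 0.0038
```

Request:
step_arm:
  xyz:
    - [0.1,-0.18,0]
    - [0.19,-0.4,0]
    - [0.28,-0.6,0]
    - [0.38,-0.8,0]
    - [0.45,-1,0]
    - [0.45,-1,0]
    - [0.45,-1,0]
    - [0.45,-1,0]
  yaw: [0.004,0.004,0.004,0.004,0.004,0.004,0.004,0.004]
  claw: [1,1,1,1,1,1,1,1]

```text
time_s: 6.12
tcp_pos: [0.6275, 0.1679, 0.1506]
eef_rot: [179.7, -0.1, -91.7]
contact_force: [0.1, 0.1, -3.6]
gripper_width: 0.0374
gripper_force: 40.0
```

```bash
python3 - <<'E'
from h import *
K,T,p,d=grab('wrist'); cv2.imwrite('pics/w3.png',p); W=cloud(K,T,d); np.savez('w3.npz',K=K,T=T,p=p,d=d)
delta(.6405,.116,None,-91.5)
for n,a in [('bb',(.6405,.115)),('sb',(.639,-.004))]:
    m=(np.hypot(W[...,0]-a[0],W[...,1]-a[1])<.02)|((W[...,2]<.024)&(np.hypot(W[...,0]-a[0],W[...,1]-a[1])<.04))
    hole=m&(W[...,2]<.0265)
    # project along each ray to plate plane z=.03: mouth outline (mouth's edges)
    ys,xs=np.nonzero(hole)
    P=np.array([ray(K,T,x,y,.03)[:2] for x,y in zip(xs,ys)])
    if len(P): print(n,len(P),(P.min(0)+P.max(0))/2,np.ptp(P,axis=0),cv2.minEnclosingCircle(P.astype(np.float32)), xs.mean(),ys.mean())
m=(abs(W[...,2]-.03)<.003)&(abs(W[...,0]-.64)<.075)&(W[...,1]<.18)
m=cv2.morphologyEx(m.astype(np.uint8),cv2.MORPH_OPEN,np.ones((3,3)))>0
print('plate',cv2.minAreaRect(W[m][:,:2].astype(np.float32)),W[m][:,1].max())
E
```

```text
tcp [0.627  0.1685 0.1512] [ 1.7979e+02 -9.0000e-02 -9.1620e+01] F [ 0.1 -0.  -2.3] share [ 0.26  -0.075  0.   ] yaw -0.0003
bb 428 [0.62805298 0.11585208] [0.04446898 0.02138334] ((0.6280529499053955, 0.11108528077602386), 0.023110341280698776) 295.2873831775701 170.34579439252337
sb 51 [0.63655867 0.00490285] [0.016641   0.00401352] ((0.6365693807601929, 0.0049028461799025536), 0.008648629300296307) 291.80392156862746 1.3333333333333333
plate ((0.6415801644325256, 0.08391240239143372), (0.16361594200134277, 0.12075728923082352), 88.57074737548828) 0.16653409477160633
```

View pics/w3.png

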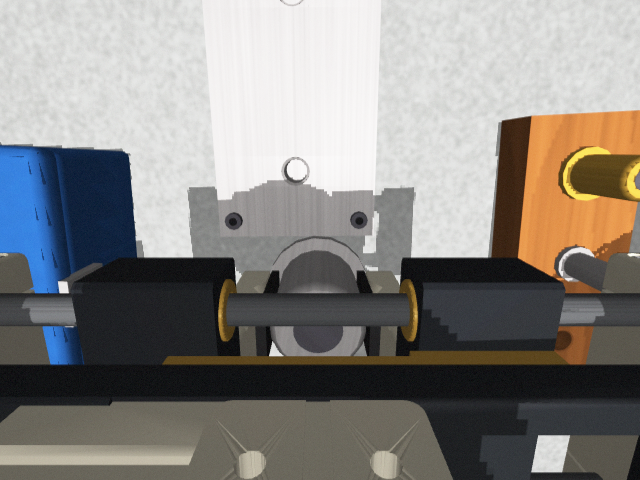

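The view shows the big bore mouth at (296,170) and the held collar's front edge at about (319,237).

```bash
python3 - <<'E'
from h import *
f=np.load('w3.npz'); K,T,p,d=[f[k] for k in 'KTpd']
print(ray(K,T,296,170,.03), ray(K,T,319,237,.1512-.0187),ray(K,T,319,237,.1512-.0237))
W=cloud(K,T,d); print(W[236:250,319].round(4)[::2])
g=cv2.GaussianBlur(cv2.cvtColor(p,cv2.COLOR_BGR2GRAY),(3,3),0)
print(g[170,276:318]); print(g[150:190,296])
delta(.6405,.116)
E
```

```text
[0.64117931 0.11506386 0.03      ] [0.62552342 0.14153841 0.1325    ] [0.625518   0.14279875 0.1275    ]
[[0.6255 0.1425 0.1267]
 [0.6255 0.1423 0.1316]
 [0.6256 0.1433 0.1315]
 [0.6256 0.144  0.1326]
 [0.6256 0.1451 0.1324]
 [0.6257 0.1462 0.1318]
 [0.6257 0.1473 0.1316]]
[245 246 246 246 236 211 192 163 108  81 128 209 245 246 247 247 247 246
 245 245 245 245 246 247 248 249 249 249 248 248 233 205 194 213 236 246
 247 248 248 247 245 244]
[241 241 240 240 240 240 224 193 186 212 237 245 246 246 246 245 245 245
 245 245 245 245 244 244 244 244 244 243 238 201 135  89  91 112 124 132
 142 146 146 146]
tcp [0.627  0.1685 0.1512] [ 1.7979e+02 -9.0000e-02 -9.1620e+01] F [ 0.1 -0.  -2.3] share [ 0.26  -0.075  0.   ] yaw None
```

Request:
step_arm:
  xyz:
    - [0.1,-0.04,0]
    - [0.2,-0.086,0]
    - [0.26,-0.086,0.05]
    - [0.26,-0.086,0.15]
    - [0.26,-0.086,0.25]
    - [0.26,-0.086,0.32]
    - [0.26,-0.086,0.32]
    - [0.26,-0.086,0.34]
    - [0.26,-0.086,0.36]
    - [0.26,-0.086,0.38]
    - [0.26,-0.086,0.4]
    - [0.26,-0.086,0.4]
  yaw: [0,0,0,0,0,0,0,0,0,0,0,0]
  claw: [1,1,1,1,1,1,1,1,1,1,1,1]

```text
time_s: 7.17
tcp_pos: [0.6436, 0.1167, 0.0732]
eef_rot: [180.0, -0.0, -91.6]
contact_force: [-0.9, -0.9, -3.3]
gripper_width: 0.0372
gripper_force: 40.0
```

Request:
step_arm:
  xyz:
    - [0,0,0.025]
    - [0,0,0.05]
    - [0,0,0.07]
    - [0,0,0.085]
    - [0,0,0.095]
    - [0,0,0.1]
    - [0,0,0.1]
  yaw: [0,0,0,0,0,0,0]
  claw: [1,1,1,1,1,1,1]

```text
time_s: 7.75
tcp_pos: [0.6435, 0.1165, 0.0538]
eef_rot: [179.9, -0.0, -91.6]
contact_force: [-7.3, -0.7, 4.3]
gripper_width: 0.037
gripper_force: 40.0
```

Request:
step_arm:
  xyz:
    - [0,0,0]
    - [0,0,0]
    - [0,0,0]
    - [0,0,0]
    - [0,0,0]
    - [0,0,0]
    - [0,0,-0.1]
    - [0,0,-0.25]
    - [0,0,-0.45]
    - [0,0,-0.6]
    - [0,0,-0.75]
    - [-0.1,0.2,-0.75]
    - [-0.2,0.4,-0.75]
    - [-0.3,0.6,-0.75]
    - [-0.36,0.8,-0.75]
    - [-0.36,1,-0.75]
    - [-0.36,1,-0.75]
    - [-0.36,1,-0.75]
    - [-0.36,1,-0.75]
  yaw: [0,0,0,0,0,0,0,0,0,0,0,-0.003,-0.003,-0.003,-0.003,-0.003,-0.003,-0.003,-0.003]
  claw: [-1,-1,-1,-1,-1,-1,-1,-1,-1,-1,-1,-1,-1,-1,-1,-1,-1,-1,-1]

```text
time_s: 9.33
tcp_pos: [0.4461, 0.1947, 0.2044]
eef_rot: [-179.9, 0.1, -90.4]
contact_force: [0.5, -0.3, 0.4]
gripper_width: 0.0877
gripper_force: 0.0
```

```bash
python3 - <<'E'
from h import *
K,T,p,d=grab('wrist'); W=cloud(K,T,d); cv2.imwrite('pics/w4.png',p); tops(W)
tops(W,.079,.004,.6,.69,.05,.17)
delta(.4306,.1907,.064)
K,T,p,d=grab('top'); W=cloud(K,T,d); cv2.imwrite('pics/t4.png',p)
tops(W,.079,.006,.6,.69,.05,.17)
E
```

```text
top 1154 [0.4323 0.1227 0.0881] [0.0271 0.0268 0.0059] [335.9 142.2]
top 485 [0.4307 0.191  0.0878] [0.0187 0.0195 0.0055] [337.  232.8]
top 2056 [0.6424 0.1155 0.0782] [0.038  0.0377 0.0064] [ 55.9 134.1]
tcp [0.4467 0.1946 0.2041] [-1.7993e+02  5.0000e-02 -9.0440e+01] F [-0.5  0.1 -0.3] share [0.021 0.081 0.7  ] yaw None
top 140 [0.6421 0.1185 0.0793] [0.0375 0.0377 0.0107] [269.6 193.4]
```

Request:
step_arm:
  xyz:
    - [0.018,0.081,0]
    - [0.018,0.081,0.15]
    - [0.018,0.081,0.3]
    - [0.018,0.081,0.45]
    - [0.018,0.081,0.55]
    - [0.018,0.081,0.63]
    - [0.018,0.081,0.7]
    - [0.018,0.081,0.7]
    - [0.018,0.081,0.7]
    - [0.018,0.081,0.7]
    - [0.018,0.081,0.7]
    - [0.018,0.081,0.7]
    - [0.018,0.081,0.7]
    - [0.018,0.081,0.7]
    - [0.018,0.081,0.7]
    - [0.018,0.081,0.7]
    - [0.018,0.081,0.7]
    - [0.018,0.081,0.7]
    - [0.018,0.081,0.7]
    - [0.018,0.081,0.7]
  yaw: [0,0,0,0,0,0,0,0,0,0,0,0,0,0,0,0,0,0,0,0]
  claw: [-1,-1,-1,-1,-1,-1,-1,-1,1,1,1,1,1,1,1,1,1,1,1,1]
  grip_force: 30

```text
time_s: 11.1
tcp_pos: [0.43, 0.1908, 0.0636]
eef_rot: [-180.0, 0.0, -90.5]
contact_force: [1.9, -0.4, -0.8]
gripper_width: 0.0193
gripper_force: 30.0
```

Request:
step_arm:
  xyz:
    - [0,0,-0.05]
    - [0,0,-0.15]
    - [0,0,-0.3]
    - [0,0,-0.45]
    - [0,0,-0.6]
    - [0,0,-0.6]
    - [0,0,-0.6]
  yaw: [0,0,0,0,0,0,0]
  claw: [1,1,1,1,1,1,1]

```text
time_s: 11.68
tcp_pos: [0.4304, 0.1913, 0.185]
eef_rot: [-179.9, 0.2, -90.5]
contact_force: [-0.1, -0.9, -2.3]
gripper_width: 0.0191
gripper_force: 30.0
```

```bash
python3 - <<'E'
from h import *
delta(.6395,.05,None,-91.5)
E
```

```text
tcp [0.4304 0.1913 0.185 ] [-1.7987e+02  1.6000e-01 -9.0480e+01] F [-0.1 -0.9 -2.3] share [ 0.698 -1.052  0.   ] yaw 0.0028
```

Request:
step_arm:
  xyz:
    - [0.14,-0.2,0]
    - [0.28,-0.4,0]
    - [0.42,-0.6,0]
    - [0.56,-0.8,0]
    - [0.7,-1,0]
    - [0.7,-1,0]
    - [0.7,-1,0]
    - [0.7,-1,0]
    - [0.7,-1,0]
  yaw: [0.003,0.003,0.003,0.003,0.003,0.003,0.003,0.003,0.003]
  claw: [1,1,1,1,1,1,1,1,1]

```text
time_s: 12.43
tcp_pos: [0.6276, 0.0485, 0.1813]
eef_rot: [179.8, -0.1, -91.6]
contact_force: [-0.8, -0.2, -1.1]
gripper_width: 0.0194
gripper_force: 30.0
```

```bash
python3 - <<'E'
from h import *
delta(.6395,.05,None,-91.5)
K,T,p,d=grab('wrist'); cv2.imwrite('pics/w5.png',p); np.savez('w5.npz',K=K,T=T,p=p,d=d)
E
```

```text
tcp [0.6276 0.0485 0.1813] [ 1.7979e+02 -5.0000e-02 -9.1630e+01] F [-0.8 -0.2 -1.1] share [-0.009 -0.059 -0.   ] yaw -0.0003
```

View pics/w5.png

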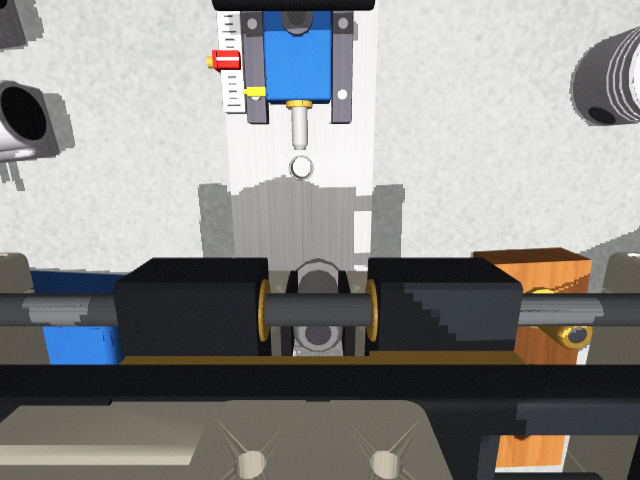

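The view shows the small bore mouth at (301,167), the pointer tip near (246,91), the red marker at (225,60) and the held thin plug's collar front at about (319,259).

```bash
python3 - <<'E'
from h import *
f=np.load('w5.npz'); K,T,p,d=[f[k] for k in 'KTpd']
b=ray(K,T,301,167,.03); print(b)
W=cloud(K,T,d); print(W[255:272:2,319].round(4))
g=cv2.GaussianBlur(cv2.cvtColor(p,cv2.COLOR_BGR2GRAY),(3,3),0)
print(g[167,284:318]); print(g[148:186,301])
delta(b[0]+.0008,b[1])
E
```

```text
[ 0.63902162 -0.00487665  0.03      ]
[[0.6261 0.0724 0.0297]
 [0.6261 0.0741 0.0303]
 [0.626  0.0347 0.1587]
 [0.626  0.0346 0.1621]
 [0.6261 0.0354 0.1629]
 [0.6261 0.0365 0.1627]
 [0.6261 0.0375 0.1628]
 [0.6262 0.0387 0.1624]
 [0.6262 0.0384 0.166 ]]
[248 247 247 241 221 198 160 108 128 209 248 248 249 249 249 249 249 249
 249 249 249 250 250 249 249 231 195 181 190 208 235 248 249 249]
[196 203 228 244 246 246 238 213 201 222 243 249 249 249 249 249 249 249
 249 249 249 249 249 249 249 249 249 235 184 125 111 124 136 149 157 158
 158 158]
tcp [0.6276 0.0491 0.1821] [ 1.7985e+02 -3.0000e-02 -9.1570e+01] F [-0.3 -0.6 -1.2] share [ 0.268 -0.069 -0.   ] yaw None
```

Request:
step_arm:
  xyz:
    - [0.1,-0.069,0]
    - [0.2,-0.069,0]
    - [0.268,-0.069,0.05]
    - [0.268,-0.069,0.2]
    - [0.268,-0.069,0.35]
    - [0.268,-0.069,0.45]
    - [0.268,-0.069,0.48]
    - [0.268,-0.069,0.48]
    - [0.268,-0.069,0.5]
    - [0.268,-0.069,0.52]
    - [0.268,-0.069,0.54]
    - [0.268,-0.069,0.55]
    - [0.268,-0.069,0.55]
  yaw: [0,0,0,0,0,0,0,0,0,0,0,0,0]
  claw: [1,1,1,1,1,1,1,1,1,1,1,1,1]

```text
time_s: 13.57
tcp_pos: [0.6409, -0.0048, 0.0736]
eef_rot: [180.0, 0.0, -91.6]
contact_force: [0.1, 0.3, -0.9]
gripper_width: 0.0191
gripper_force: 30.0
```

Request:
step_arm:
  xyz:
    - [0,0.004,0.02]
    - [0,0.004,0.045]
    - [0,0.004,0.065]
    - [0,0.004,0.085]
    - [0,0.004,0.095]
    - [0,0.004,0.102]
    - [0,0.004,0.102]
  yaw: [0,0,0,0,0,0,0]
  claw: [1,1,1,1,1,1,1]

```text
time_s: 14.15
tcp_pos: [0.6402, -0.005, 0.0536]
eef_rot: [180.0, -0.0, -91.5]
contact_force: [-3.1, 0.9, 4.0]
gripper_width: 0.0194
gripper_force: 30.0
```

Request:
step_arm:
  xyz:
    - [0,0,0]
    - [0,0,0]
    - [0,0,0]
    - [0,0,0]
    - [0,0,0]
    - [0,0,0]
    - [0,0,-0.1]
    - [0,0,-0.25]
    - [0,0,-0.45]
    - [0,0,-0.6]
    - [0,0,-0.75]
    - [0,0,-0.75]
    - [0,0,-0.75]
  yaw: [0,0,0,0,0,0,0,0,0,0,0,0,0]
  claw: [-1,-1,-1,-1,-1,-1,-1,-1,-1,-1,-1,-1,-1]

```text
time_s: 15.23
tcp_pos: [0.6413, -0.0046, 0.2056]
eef_rot: [-179.7, 0.1, -91.6]
contact_force: [-0.3, -0.1, -0.2]
gripper_width: 0.0878
gripper_force: 0.0
```

Request:
step_arm:
  xyz:
    - [0.1,0,0]
    - [0.2,0,0]
    - [0.3,0,0]
    - [0.4,0,0]
    - [0.5,0,0]
    - [0.5,0,0]
    - [0.5,0,0]
    - [0.5,0,0]
    - [0.5,0,0]
    - [0.5,0,0]
    - [0.5,0,0]
    - [0.5,0,0]
    - [0.5,0,0]
    - [0.5,0,0]
    - [0.5,0,0]
  yaw: [-0.25,-0.25,-0.25,-0.25,-0.25,-0.25,-0.25,-0.25,-0.25,-0.25,-0.25,-0.25,-0.25,-0.25,-0.25]
  claw: [-1,-1,-1,-1,-1,-1,-1,-1,-1,-1,-1,-1,-1,-1,-1]

```text
time_s: 16.48
tcp_pos: [0.637, -0.1048, 0.2019]
eef_rot: [180.0, 0.1, -1.7]
contact_force: [-0.3, -1.1, 0.1]
gripper_width: 0.0876
gripper_force: 0.0
```

```bash
python3 - <<'E'
from h import *
delta(.6365,-.106,.088,-1.55)
K,T,p,d=grab('wrist'); W=cloud(K,T,d); cv2.imwrite('pics/w6.png',p); np.savez('w6.npz',K=K,T=T,p=p,d=d)
tops(W,.095,.005,.56,.72,-.2,-.05)
tops(W,.079,.004,.6,.69,-.04,.17)
K,T,p,d=grab('top'); W=cloud(K,T,d); tops(W,.079,.006,.6,.69,-.04,.17)
E
```

```text
tcp [ 0.637  -0.1048  0.2019] [ 1.7999e+02  1.1000e-01 -1.7100e+00] F [-0.3 -1.1  0.1] share [-0.001  0.006  0.569] yaw -0.0004
top 2155 [ 0.639  -0.1073  0.0942] [0.0921 0.0154 0.0085] [319.2 232.7]
top 1713 [0.6432 0.1143 0.0783] [0.0374 0.0368 0.0066] [ 40.9 233.9]
top 464 [ 0.6401 -0.0048  0.0777] [0.0194 0.02   0.0055] [191.  233.6]
```

View pics/w6.png

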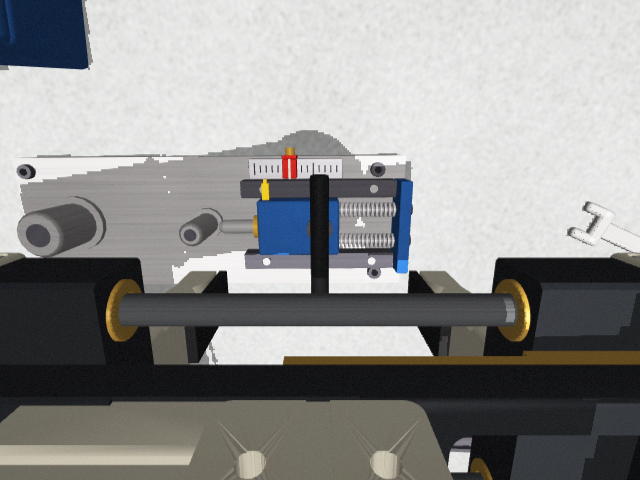

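Both plugs read as home. The handle bar is at column 319, the pointer tip at (264,180) and the white line at (290,170). I'll go down and grip the bar.

Request:
step_arm:
  xyz:
    - [0.005,0.011,0.1]
    - [0.005,0.011,0.25]
    - [0.005,0.011,0.4]
    - [0.005,0.011,0.5]
    - [0.005,0.011,0.56]
    - [0.005,0.011,0.58]
    - [0.005,0.011,0.58]
    - [0.005,0.011,0.58]
    - [0.005,0.011,0.58]
    - [0.005,0.011,0.58]
    - [0.005,0.011,0.58]
    - [0.005,0.011,0.58]
    - [0.005,0.011,0.58]
    - [0.005,0.011,0.58]
    - [0.005,0.011,0.58]
    - [0.005,0.011,0.58]
    - [0.005,0.011,0.58]
    - [0.005,0.011,0.58]
    - [0.005,0.011,0.58]
    - [0.005,0.011,0.58]
  yaw: [0,0,0,0,0,0,0,0,0,0,0,0,0,0,0,0,0,0,0,0]
  claw: [-1,-1,-1,-1,-1,-1,-1,1,1,1,1,1,1,1,1,1,1,1,1,1]
  grip_force: 40

```text
time_s: 18.25
tcp_pos: [0.6385, -0.1064, 0.0871]
eef_rot: [-180.0, -0.0, -1.6]
contact_force: [-1.2, 5.4, -0.0]
gripper_width: 0.0129
gripper_force: 40.0
```

```bash
python3 - <<'E'
from h import *
s=status.get_state(); print({k:np.round(s[k],4) for k in ['tcp_pos','eef_rot','contact_force','gripper_width','gripper_force']})
K,T,p,d=grab('wrist'); np.savez('w7.npz',K=K,T=T,p=p,d=d)
c=p[60:300,180:460]; cv2.imwrite('pics/w7.png',cv2.resize(c,None,fx=2.5,fy=2.5,interpolation=cv2.INTER_NEAREST))
E
```

```text
{'tcp_pos': array([ 0.6385, -0.1064,  0.0871]), 'eef_rot': array([-1.79951e+02, -8.30000e-03, -1.55810e+00]), 'contact_force': array([-1.2132,  5.354 , -0.0243]), 'gripper_width': np.float64(0.0129), 'gripper_force': np.float64(40.0016)}
```

View pics/w7.png

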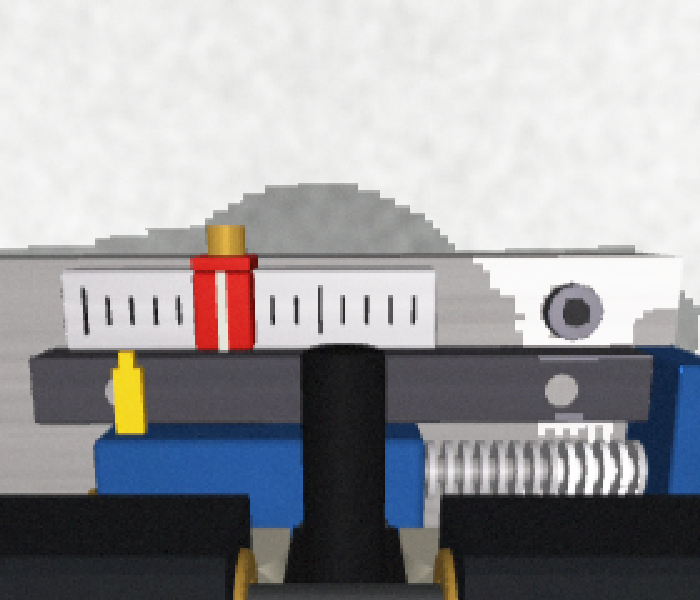

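The crop shows the yellow tip at crop (126,350) and the lower end of the white line at crop (222,350), which I'll measure by colour and depth.

```bash
cat >> h.py <<'E'
def gap(K,T,p,d,fyaw=-91.55):
    W=cloud(K,T,d); P=p.astype(int); b,g,r=P[...,0],P[...,1],P[...,2]
    yel=(r>150)&(g>130)&(b<90); red=(r>140)&(g<70)&(b<70)
    for m in (yel,red): m[:120]=0; m[250:]=0; m[:,:170]=0; m[:,480:]=0
    ax=np.array([np.cos(np.radians(fyaw)),np.sin(np.radians(fyaw))])
    n,l,st,c=cv2.connectedComponentsWithStats(yel.astype(np.uint8)); i=1+np.argmax(st[1:,4]); ys,xs=np.nonzero(l==i)
    v0=ys.min(); k=ys<=v0+4; pu=xs[k].mean(); pz=np.nanmedian(W[ys[k],xs[k]],0)
    ys2,xs2=np.nonzero(red); v1=ys2.max(); us=[]
    for v in range(v1-9,v1-1):
        x=xs2[ys2==v]
        w=np.arange(x.min()+2,x.max()-1); w=w[np.isin(w,x,invert=True)]
        if len(w): wt=g[v,w]; us.append((w*wt).sum()/wt.sum())
    mu=np.mean(us); q=(ys2>v1-9); mz=np.nanmedian(W[ys2[q],xs2[q]],0)
    print('pointer u',pu,'v',v0,pz.round(4),'mark u',mu,us[-1],'v',v1,mz.round(4))
    A=ray(K,T,pu,v0+2,pz[2]);B=ray(K,T,mu,v1-4,mz[2]); print('gap mm',1000*(B-A)[:2]@ax)
E
python3 - <<'E'
from h import *
f=np.load('w7.npz'); gap(*[f[k] for k in 'KTpd'])
E
```

```text
pointer u 229.58620689655172 v 200 [ 0.6786 -0.0624  0.0496] mark u 268.6469610403951 268.8279792746114 v 199 [ 0.6822 -0.085   0.0528]
gap mm 21.12953028400178
```

Request:
step_arm:
  xyz:
    - [0,0.02,0]
    - [0,0.04,0]
    - [0,0.06,0]
    - [0,0.08,0]
    - [0,0.095,0]
    - [0,0.1,0]
    - [0,0.1,0]
    - [0,0.1,0]
  yaw: [0,0,0,0,0,0,0,0]
  claw: [1,1,1,1,1,1,1,1]

```text
time_s: 18.97
tcp_pos: [0.638, -0.1257, 0.0871]
eef_rot: [-179.9, -0.0, -1.5]
contact_force: [-0.9, 8.9, 0.7]
gripper_width: 0.0129
gripper_force: 40.0
```

```bash
python3 - <<'E'
from h import *
s=status.get_state(); print({k:np.round(s[k],4) for k in ['tcp_pos','eef_rot','contact_force','gripper_width']})
a=grab('wrist'); gap(*a); p=a[2]
c=p[60:300,180:460]; cv2.imwrite('pics/w8.png',cv2.resize(c,None,fx=2.5,fy=2.5,interpolation=cv2.INTER_NEAREST))
E
```

```text
{'tcp_pos': array([ 0.638 , -0.1257,  0.0871]), 'eef_rot': array([-1.799099e+02, -1.820000e-02, -1.547300e+00]), 'contact_force': array([-0.9463,  8.941 ,  0.7244]), 'gripper_width': np.float64(0.0129)}
pointer u 229.48 v 200 [ 0.678  -0.0814  0.0498] mark u 231.1757519057376 231.4665911664779 v 199 [ 0.6821 -0.0852  0.0528]
gap mm 1.865459475843967
```

View pics/w8.png

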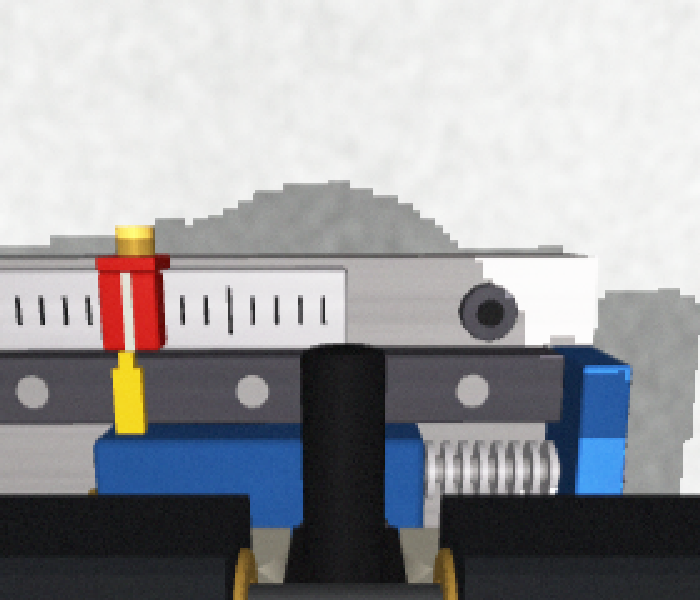

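```bash
python3 - <<'E'
from h import *
a=grab('wrist'); K,T,p,d=a; gap(*a); W=cloud(K,T,d)
for v in range(164,212,3):
    print(v,[(u,p[v,u].tolist(),(W[v,u]*1000).round(1).tolist()) for u in ((226,231) if v<200 else (230,232))])
E
```

```text
pointer u 229.48 v 200 [ 0.6781 -0.0814  0.0498] mark u 231.27086301885487 231.50614525139665 v 199 [ 0.6821 -0.085   0.0529]
gap mm 1.951392430910368
164 [(226, [33, 37, 216], [697.8, -81.9, 51.5]), (231, [37, 39, 219], [697.7, -84.6, 52.0])]
167 [(226, [29, 36, 214], [696.4, -82.3, 53.4]), (231, [30, 37, 213], [696.3, -84.5, 52.2])]
170 [(226, [27, 33, 206], [694.9, -82.2, 53.4]), (231, [217, 229, 228], [694.8, -84.7, 53.5])]
173 [(226, [30, 34, 214], [693.4, -82.0, 53.3]), (231, [218, 229, 228], [693.3, -84.5, 53.2])]
176 [(226, [28, 36, 214], [691.9, -81.7, 52.7]), (231, [215, 228, 227], [691.9, -84.4, 53.4])]
179 [(226, [33, 41, 216], [690.4, -81.5, 52.6]), (231, [215, 227, 226], [690.3, -84.2, 53.1])]
182 [(226, [31, 37, 215], [689.0, -81.8, 54.1]), (231, [216, 227, 227], [688.9, -84.3, 53.8])]
185 [(226, [32, 38, 216], [687.4, -81.3, 52.7]), (231, [214, 227, 226], [687.3, -83.8, 52.4])]
188 [(226, [28, 32, 211], [685.7, -80.8, 51.2]), (231, [216, 227, 227], [685.7, -83.7, 52.5])]
191 [(226, [33, 36, 213], [684.3, -81.1, 53.1]), (231, [218, 228, 228], [684.3, -83.8, 53.7])]
194 [(226, [30, 34, 212], [682.9, -81.1, 53.6]), (231, [215, 227, 226], [682.7, -83.5, 53.1])]
197 [(226, [29, 35, 213], [681.4, -81.1, 54.1]), (231, [212, 225, 225], [681.2, -83.5, 53.4])]
200 [(230, [92, 172, 204], [679.2, -81.9, 49.6]), (232, [115, 185, 209], [679.1, -82.7, 48.9])]
203 [(230, [32, 217, 245], [677.6, -81.6, 49.2]), (232, [35, 214, 244], [677.7, -83.0, 50.5])]
206 [(230, [37, 218, 245], [676.2, -81.8, 50.6]), (232, [40, 218, 246], [676.1, -82.8, 50.3])]
209 [(230, [35, 219, 245], [674.5, -81.5, 50.0]), (232, [34, 217, 245], [674.5, -82.6, 50.0])]
```

```bash
python3 - <<'E'
from h import *
K,T,p,d=grab('wrist')
for v in (201,203,205,208): print(v,[(u,*p[v,u][[0,2]]) for u in range(224,240)])
for v in (190,194,198): print(v,[(u,*p[v,u][[1,2]]) for u in range(219,248)])
E
```

```text
201 [(224, np.uint8(42), np.uint8(41)), (225, np.uint8(43), np.uint8(42)), (226, np.uint8(46), np.uint8(42)), (227, np.uint8(37), np.uint8(236)), (228, np.uint8(33), np.uint8(240)), (229, np.uint8(37), np.uint8(242)), (230, np.uint8(43), np.uint8(242)), (231, np.uint8(44), np.uint8(242)), (232, np.uint8(41), np.uint8(229)), (233, np.uint8(25), np.uint8(142)), (234, np.uint8(42), np.uint8(66)), (235, np.uint8(47), np.uint8(45)), (236, np.uint8(47), np.uint8(44)), (237, np.uint8(44), np.uint8(41)), (238, np.uint8(46), np.uint8(43)), (239, np.uint8(43), np.uint8(40))]
203 [(224, np.uint8(77), np.uint8(73)), (225, np.uint8(78), np.uint8(73)), (226, np.uint8(71), np.uint8(71)), (227, np.uint8(48), np.uint8(220)), (228, np.uint8(36), np.uint8(245)), (229, np.uint8(37), np.uint8(245)), (230, np.uint8(43), np.uint8(247)), (231, np.uint8(34), np.uint8(245)), (232, np.uint8(40), np.uint8(244)), (233, np.uint8(11), np.uint8(139)), (234, np.uint8(61), np.uint8(91)), (235, np.uint8(77), np.uint8(77)), (236, np.uint8(75), np.uint8(69)), (237, np.uint8(74), np.uint8(70)), (238, np.uint8(79), np.uin
[... 3665 characters left out ...]
int8(205)), (229, np.uint8(34), np.uint8(205)), (230, np.uint8(189), np.uint8(223)), (231, np.uint8(224), np.uint8(225)), (232, np.uint8(226), np.uint8(227)), (233, np.uint8(226), np.uint8(223)), (234, np.uint8(70), np.uint8(188)), (235, np.uint8(34), np.uint8(207)), (236, np.uint8(34), np.uint8(209)), (237, np.uint8(32), np.uint8(207)), (238, np.uint8(30), np.uint8(206)), (239, np.uint8(34), np.uint8(209)), (240, np.uint8(32), np.uint8(208)), (241, np.uint8(34), np.uint8(207)), (242, np.uint8(27), np.uint8(197)), (243, np.uint8(21), np.uint8(176)), (244, np.uint8(10), np.uint8(93)), (245, np.uint8(85), np.uint8(137)), (246, np.uint8(188), np.uint8(195)), (247, np.uint8(200), np.uint8(203))]
```

Request:
step_arm:
  xyz:
    - [0,0.005,0]
    - [0,0.01,0]
    - [0,0.01,0]
    - [0,0.01,0]
    - [0,0.01,0]
    - [0,0.01,0]
  yaw: [0,0,0,0,0,0]
  claw: [1,1,1,1,1,1]

```text
time_s: 19.62
tcp_pos: [0.638, -0.1274, 0.0871]
eef_rot: [-179.9, -0.0, -1.5]
contact_force: [-1.4, 9.0, 1.4]
gripper_width: 0.0127
gripper_force: 40.0
```

```bash
python3 - <<'E'
from h import *
s=status.get_state(); print({k:np.round(s[k],4) for k in ['time_s','tcp_pos','eef_rot','contact_force','gripper_width']})
gap(*grab('wrist'))
for n in ('top','scene'):
    K,T,p,d=grab(n); cv2.imwrite(f'pics/{n}9.png',p)
    W=cloud(K,T,d); print(n); tops(W,.079,.006,.6,.69,-.04,.17); tops(W,.089,.006)
p=cv2.imread('pics/scene9.png')[200:360,200:500]; cv2.imwrite('pics/c9.png',cv2.resize(p,None,fx=2.5,fy=2.5))
E
```

```text
{'time_s': np.float64(19.6167), 'tcp_pos': array([ 0.638 , -0.1274,  0.0871]), 'eef_rot': array([-1.799048e+02, -1.520000e-02, -1.536500e+00]), 'contact_force': array([-1.3899,  9.0466,  1.3859]), 'gripper_width': np.float64(0.0127)}
pointer u 229.66666666666666 v 200 [ 0.678  -0.0835  0.0497] mark u 227.69853963575733 227.97916666666666 v 199 [ 0.6822 -0.0852  0.0528]
gap mm 0.0043509605777453655
top
scene
top 62 [ 0.6429 -0.0019  0.0777] [0.0171 0.0177 0.0086] [299.  267.6]
top 244 [0.6464 0.1178 0.0781] [0.0379 0.0361 0.0097] [345.3 297.2]
top 105 [0.4357 0.1248 0.0871] [0.0263 0.0274 0.0078] [402.9 231.5]
```

View pics/c9.png

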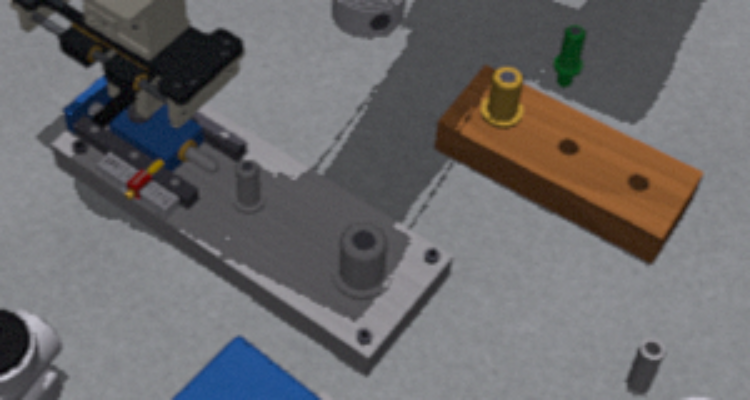

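The crop shows both plugs seated with their collars on the plate, thin at (248,185) and thick at (362,255). The brass plug is still in the rack, and the pointer lines up with the red marker near (140,182). The measured gap is about 0 mm and the handle is held, so I'm handing in.

```bash
python3 -c "
from plant import job; print(job.close_job())"
```

```text
the job is handed in; nothing more can be done
None
```

I put both steel plugs fully home in their bores and released them, and handed the job in with the slide still held against the spring, its pointer level with the white line to within what the wrist camera can resolve; the brass plug is still in the rack.

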